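# Latch the snack keeper and hold the vacuum pump on its tilted valve

### The job

Secure the snack keeper's clear lid by turning its turnbutton all the way round until it lies square across the lid's edge. Then pick up the handheld vacuum pump, press its open foot squarely onto the keeper's tilted valve until it snaps over the catches and sits fully home on the seat, and finish while still gripping the pump and holding it pressed home against the valve's spring. Leave the lid shut and do not disturb the other things on the counter.

Things in the scene. Friction and masses are not known exactly. Their poses are not given: they have to be found in the camera images.
- keeper: Vacuum snack keeper, fixed: steel tub, clear lid and, on its front (-x) side, a low shoulder with the turnbutton pillar and the valve. Origin at counter level; x -140 to +85 mm, y +-100 mm. Shoulder (x -140 to -65) top 36 mm up, lid top 70 mm up; steel lid knob 30 mm wide at (11, 0) rises to 92 mm. Turnbutton pivot at x -87, y -55; valve seat at x -108, y +52, 64 mm up.
- keeper_lid (a joint): Hinge of the clear lid along the tub's far (+x) edge, rad: 0 shut (as it starts), grows as it is lifted. Its own weight keeps it shut.
- turnbutton (a joint): Turnbutton angle, rad. 0: bar parallel to the lid's front edge, pointing to the keeper's -y (lid free). It turns anticlockwise seen from above to a stop at 1.57: bar points to +x across the lid's edge (lid secured). It starts somewhere between 0 and 0.35, and stays where left (friction about 0.05 N m).
- turnbutton_grip (a point): Point on the turnbutton's vertical pivot axis inside its upright thumb fin, 91.5 mm above the counter; turns with it. The steel fin is 10 mm thick (along this frame's x), 34 mm long (along its y) and stands from 79.5 to 103.5 mm above the counter, on an 8 mm thick, 16 mm wide bar that reaches 42 mm from the pivot along this frame's -y and 16 mm along +y.
- valve: Tilted valve nipple, fixed to the keeper. Origin at the centre of its flat round seat (aluminium boss, 46 mm wide); z is the nipple's axis, leaning 25 degrees from vertical towards the keeper's front (-x). Steel stem 18 mm wide, 22 mm long, then a cone to 12 mm at 25 mm; a brass spring pin 10 mm wide stands out of it to 39 mm from the seat.
- valve_seat (a point): Centre of the valve's seat, z along the nipple's axis. Fully home, the pump's foot rests flat on the seat, mouth centre at this point. Two ball catches on the stem (+-y), 14 mm above the seat, stand out to 13 mm from the axis and spring inwards as the pump's foot is pushed over them (about 10 to 15 N).
- valve_pin (a joint): How far the brass pin is pushed in, m: 0 free, about 0.011 when the pump is fully home on the seat. Spring 600 N/m with 1.2 N preload (about 8 N at home). The catches alone keep the pump on only loosely, with the pin at 0.004 to 0.007: without a push the spring lifts the pump off its seat.
- pump: Handheld vacuum pump: round cylinder 40 mm wide (42 over a thin ring 34 to 37 mm up), 116 mm high, 0.25 kg; white plastic with a steel coupler sleeve as its lowest 30 mm. Stands upright on its open foot. Origin at the centre of the foot's rim, z up its axis; any turn about it will do. The foot's bore is 22 mm wide for 5 mm (lip), then 29 mm wide up to its floor 28 mm from the rim.
- pump_mouth (a point): Centre of the pump's mouth, at the rim of its foot (same point as the pump's origin).
- cup: Purple plastic cup, 72 mm wide, 85 mm high, open upwards, origin under its centre; leave it alone.
- saucer: White porcelain saucer, 140 mm wide, 18 mm high, origin under its centre; leave it alone.
- scoop: Aluminium scoop: round bowl 48 mm wide and 32 mm high over the origin, flat handle to 122 mm along -x; leave it alone.
- canister: Closed steel canister, 96 mm wide, 150 mm high; leave it alone.
- bowl: White porcelain bowl, 120 mm wide, 50 mm high; leave it alone.
- jar: Glass jar with a wooden cap, 70 mm wide, 100 mm high; leave it alone.
- shaker: Slim wooden shaker with a steel cap, 42 mm wide, 115 mm high; not the pump; leave it alone.
Not all that is in view belongs to the job. Leave any green or yellow look-alike of the pump alone.

How it is judged:
On the way, in this order (a step that is already met when the one before it is completed fails the run):
1. the turnbutton is turned across the lid's edge (value of joint turnbutton above 1.4 rad and value of joint keeper_lid below 0.05 rad), for 0.2 s.
2. the pump is held in the fingers, off the counter (height (world z) of pump_mouth above 0.025 m and contact force between the fingers and pump above 2 N), for 0.2 s.
3. the pump has snapped onto the valve, squarely (distance between pump_mouth and valve_seat below 0.006 m and angle between the z axis of pump and the z axis of valve, either way round below 0.14 rad), for 0.2 s.
At the end, for the whole second after the job is handed in: Ends holding: turnbutton over 1.4 rad, lid under 0.05 rad, pump gripped (over 3 N) and pressed home at rest: mouth within 4 mm of the seat's centre, axis within 0.14 rad of the nipple's, spring pin pushed in over 8.5 mm (all of step 1 and value of joint valve_pin above 0.0085 m and distance between pump_mouth and valve_seat below 0.004 m and angle between the z axis of pump and the z axis of valve, either way round below 0.14 rad and contact force between the fingers and pump above 3 N and linear speed of pump below 0.03 m/s); the arm keeps its last pose, push and grip.
It fails at once if the lid is lifted (value of joint keeper_lid above 0.15 rad).
It fails at once if another thing on the counter is moved by more than 40 mm or tipped (distance of any of cup, saucer, scoop, canister, bowl, jar, shaker from where it was at the start of the episode above 0.04 m or angle between any of cup, canister, jar, shaker's own z axis and vertical above 0.6 rad).
It also fails if it takes over 64 s, if anything falls off the work surface, if the arm or the gripper's body presses on something with over 40 N, if the wrist force passes 120 N, or if a joint passes its speed limit or range.

### The arm

A 6-joint arm with a two-finger parallel gripper is mounted at the origin on the work surface. World frame = base frame: x ahead of the robot, y to its left, z up, the work surface at z = 0. Lengths are in m, angles in rad, forces in N, time in s.
With the tool pointing down it reaches from about 0.375 to 0.9 m from the base axis. Payload 3.1 kg.
Tool frame: the origin (TCP) lies on the centre line of the jaws, within the pads' length; the fingertips stand 11 mm ahead of it and the grasp point (between the pads) lies 8 mm behind it; x points along the fingers, y is the direction in which the jaws open and shut, and the axes are right-handed (so a half turn about x gives the same grasp; the last joint's range is limited). The gripper opens to 87 mm and grips with 3 to 60 N. Pads are 19 mm wide; open, the fingers measure 117 mm over their backs; the gripper's body (75 mm by 190 mm) begins 51 mm behind the grasp point.
Start: joints at [-1.286, 0.527, 1.433, -0, 1.181, -0.178], TCP at [0.28, -0.559, 0.234] pointing down, gripper open.
Joint ranges: [-3.08, 3.08], [-0.75, 2.2], [0.22, 2.44], [-1.43, 4.57], [0, 2.65], [-2.85, 2.85]. Speed limits (rad/s): [2.79, 2.79, 3.14, 3.14, 3.14, 3.14].

### API

Orientations are given as a unit quaternion [x, y, z, w].
In Python, from rig import robot, camera, camera_info gives the robot as it stands.
- The arm moves only by the shell command python3 -m inch 'ROWS' [FORCE]. ROWS is JSON, a list that holds one entry, the list of rows, each a list of 5 numbers: the shift along the tool's x, y, z in cm, then the turn about the tool's x in rad, then the opening, from 0 (shut) to 1 (fully open). A call has 1 to 8 rows; each row shifts and turns the pose as measured when the row begins, along the tool's axes as they then stand; what a row does not reach is not made up. A row lasts 1/12 s, in which the tool goes at most 41.7 mm and 7.16 degrees, less where a joint would pass 70% of its speed; a pose out of reach is approached as far as the arm can. A call with a gripper value outside its range is refused whole. The fingers move at their own pace and stop on an object; FORCE is the grip in N (left out, the last holds). Time passes only in rows, so rows that do not move let the fingers close. It gives the time, the measured TCP pose, the force and the opening at its end, in the units of the state.
- robot.get_obs(): the state, without advancing time (a new reading comes with each control period).
- camera(name): name is "scene" or "top" or "wrist"; returns the picture (420x560x3 uint8, red, green, blue); there is no depth.
- camera_info(name): a dict with "camera_matrix" (3x3 intrinsics, pixels), "rvec" (rotation vector, rad) and "tvec" (3), from world to camera coordinates, as OpenCV has them. Camera axes: x right, y down, z forward; pixel columns grow to the right and rows downward; lengths in m; the calibration is good to about 2 mm. A picture is of the moment at which its call begins: read the wrist's pose just before it. camera_info takes no time and is no camera call; for the wrist camera it gives the pose at the moment of the call.
- robot.hand_in(): hands the job in, once; it reports no verdict.
The state is a dict: "time": time; "q": joint angles; "joint_velocities": joint speeds; "joint_torque": joint torques, N m; "position": TCP position; "tool_rot": TCP orientation; "ft_force": force on the tool from outside, world axes, zero at the start; "moment": the same for the moment, N m; "grip_width": finger opening in m.
Only numpy, scipy, OpenCV 4.12 (cv2) and the standard library are available. Lean on these libraries where they do the work, as an engineer would, in place of code of your own. Each camera call takes 0.05 s, during which the arm holds its last target. There are 200 camera calls.

## Working session

There is one attempt and no reset: what is moved stays moved. The work goes in short steps, Python scripts to look and compute and a shell command to move; the robot and the scene stay as the last step left them, time stands still between calls to the robot, and variables do not carry over. Pictures are saved under pics/ and viewed, about 8 in all and at most 12, crops included, and the job is handed in when it is done.

```bash
mkdir -p pics; ls; python3 - <<'E'
from rig import robot,camera,camera_info
import cv2,numpy as np
for n in("scene","top"):
    im=camera(n);cv2.imwrite(f"pics/{n}0.png",im[:,:,::-1])
    c=camera_info(n);print(n,c)
o=robot.get_obs();print(o["time"],o["position"],o["tool_rot"],o["grip_width"])
a=[cv2.imread(f"pics/{n}0.png") for n in("scene","top")]
E
```

```text
pics
scene {'camera_matrix': array([[404.32967271,   0.        , 277.65327544],
       [  0.        , 404.32967271, 211.98191358],
       [  0.        ,   0.        ,   1.        ]]), 'rvec': array([ 1.92098316,  1.52721554, -0.63809005]), 'tvec': array([-0.08307026, -0.32959939,  1.72205762])}
top {'camera_matrix': array([[474.0214211 ,   0.        , 276.62943064],
       [  0.        , 474.0214211 , 210.79095829],
       [  0.        ,   0.        ,   1.        ]]), 'rvec': array([ 2.19858085, -2.17231197,  0.07721882]), 'tvec': array([-0.04104672,  0.55764831,  1.31253736])}
0.1 [ 0.27942655 -0.55835379  0.23265995] [-0.68814353 -0.16318779  0.68821773 -0.16181652] 0.08666884604050962
```

View pics/scene0.png

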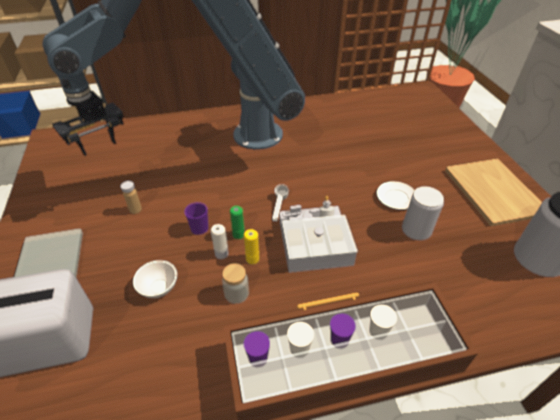

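View pics/top0.png

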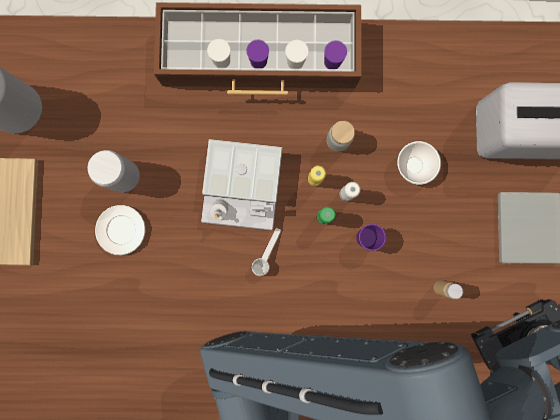

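Scene: candidates for the pump are white (scene 219,240 / top 349,191), green (237,220 / 326,215), yellow (252,246 / 317,175) and the wooden shaker (131,198 / 450,291). I choose the white one and check it in a crop.

```bash
python3 - <<'E'
import cv2
a=cv2.imread("pics/top0.png")[130:280,190:390]
cv2.imwrite("pics/c1.png",cv2.resize(a,(800,600),interpolation=cv2.INTER_CUBIC))
a=cv2.imread("pics/scene0.png")[175:285,185:365]
cv2.imwrite("pics/c2.png",cv2.resize(a,(800,489),interpolation=cv2.INTER_CUBIC))
E
```

```text
(no output)
```

View pics/c1.png

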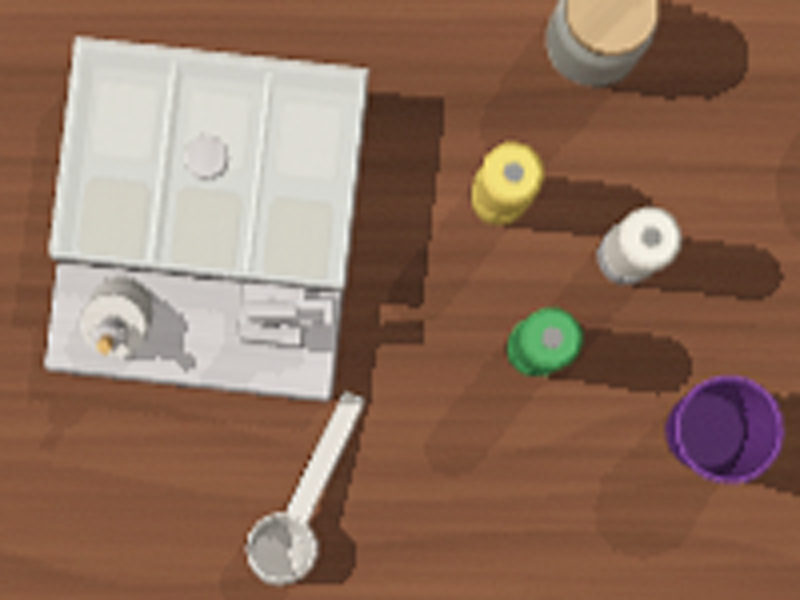

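View pics/c2.png

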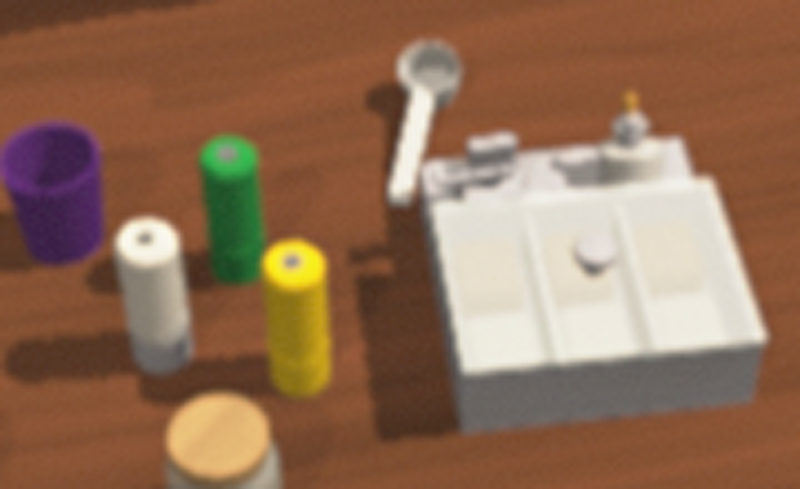

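The white one with the steel sleeve (top crop 640,245) is the pump; green (545,340) and yellow (507,182) are look-alikes. Keeper's corners are visible: lid (76,38),(368,69),(343,289),(52,260); shoulder (45,368),(331,398); knob (206,156).

```bash
cat > h.py <<'E'
import numpy as np,cv2
from scipy.optimize import least_squares
from scipy.spatial.transform import Rotation as R
from rig import robot,camera,camera_info
def proj(n,P,ci=None):
    c=ci or camera_info(n);return cv2.projectPoints(np.float64(P).reshape(-1,3),c["rvec"],c["tvec"],c["camera_matrix"],None)[0][:,0]
def atz(n,uv,z,ci=None):
    c=ci or camera_info(n);M=cv2.Rodrigues(c["rvec"])[0]
    d=M.T@np.linalg.solve(c["camera_matrix"],[*uv,1]);o=-M.T@c["tvec"];return o+d*(z-o[2])/d[2]
def kw(k,P):
    P=np.float64(P).reshape(-1,3);return R.from_euler('z',k[2]).apply(P)+[k[0],k[1],0]
def where():
    o=robot.get_obs();r=R.from_quat(o["tool_rot"]);p=np.array(o["position"])
    print("t",round(o["time"],2),"p",p.round(4),"x",r.as_matrix()[:,0].round(3),"y",r.as_matrix()[:,1].round(3),"F",np.round(o["ft_force"],1),"w",round(o["grip_width"],4),"q",np.round(o["q"],2))
    return p,r
E
python3 - <<'E'
from h import *
K=[[85,100,70],[85,-100,70],[-65,-100,70],[-65,100,70],[-140,100,36],[-140,-100,36],[11,0,92]]
K=np.array(K)/1000
t=np.array([[76,38],[368,69],[343,289],[52,260],[45,368],[331,398],[206,156]])/4+[190,130]
s=np.array([[764,338],[460,374],[433,203],[712,182]])*180/800+[185,175]
f=lambda k:np.r_[(proj("top",kw(k,K))-t).ravel(),(proj("scene",kw(k,K[:4]))-s).ravel()]
for ff in(f,lambda k:f(k)[:14]):
    r=least_squares(ff,[.6,0,0]);print(r.x,r.fun.reshape(-1,2).round(1).tolist())
r=least_squares(f,[.6,0,0])
k=r.x
print("pivot",kw(k,[-.087,-.055,.0915]),"seat",kw(k,[-.108,.052,.064]))
print("pump",atz("top",[352.3,189.2],.116),"scene",atz("scene",[185+147*.225,175+238*.225],.116))
for n,uv in(("green",[190+551/4,130+338/4]),("yellow",[190+513/4,130+173/4])):print(n,atz("top",uv,.116))
print("pin tip",atz("top",[190+104/4,130+345/4],.064+.039*.9), "pred", kw(k,np.array([-.108,.052,.064])+.039*np.array([-np.sin(.436),0,np.cos(.436)])))
print("fin pix",proj("top",kw(k,[[-.087,-.055,.1035],[-.087,-.097,.0795]]))*4-np.array([760,520]))
where()
print(camera_info("wrist"))
E
```

```text
[ 0.6540928   0.06064608 -0.09818847] [[0.4, -0.3], [0.1, -0.1], [0.3, -0.7], [-0.3, -1.5], [0.1, -0.5], [0.3, -0.0], [0.5, -0.4], [0.3, -0.9], [0.9, -2.0], [-0.1, -0.8], [-0.5, -2.0]]
[ 0.65270982  0.06131596 -0.09396241] [[-0.0, 0.3], [-0.3, 0.2], [0.2, -0.3], [-0.5, -0.9], [0.0, 0.2], [0.3, 0.3], [0.2, 0.1]]
pivot [[0.56212015 0.01443967 0.0915    ]] seat [[0.55171059 0.12298294 0.064     ]]
pump [ 0.6102812  -0.23159763  0.116     ] scene [ 0.61395215 -0.23355651  0.116     ]
green [ 0.54320761 -0.16768099  0.116     ]
yellow [ 0.65126235 -0.14229969  0.116     ]
pin tip [0.53611194 0.12552178 0.0991    ] pred [[0.53531956 0.12459754 0.09935148]]
fin pix [[272.59915758 307.2158975 ]
 [336.15366246 316.90084423]]
t 0.1 p [ 0.2794 -0.5584  0.2327] x [-0.001  0.002 -1.   ] y [ 0.447 -0.894 -0.002] F [ 0.8 -0.  -0.9] w 0.0867 q [-1.29  0.53  1.43 -0.    1.18 -0.18]
{'camera_matrix': array([[295.68745921,   0.        , 275.99574785],
       [  0.        , 295.68745921, 211.37514164],
       [  0.        ,   0.        ,   1.        ]]), 'rvec': array([-2.46754664,  1.52569785,  0.21294573]), 'tvec': array([-0.62444855, -0.03203705,  0.39033991])}
```

Keeper pose (0.653, 0.061, yaw −0.096) fits to about 1 px. I'm going above the turnbutton pivot (0.562, 0.014).

```bash
python3 -m inch '[[[0,-2.4,-3.2,0,1],[0,-2.4,-3.2,0,1],[0,-2.4,-3.2,0,1],[0,-2.4,-3.2,0,1],[0,-2.4,-3.2,0,1],[0,-2.4,-3.2,0,1],[0,-2.4,-3.2,0,1],[0,-2.4,-3.2,0,1]]]' 40
python3 -m inch '[[[0,-2.4,-3.2,0,1],[0,-2.4,-3.2,0,1],[0,-2.4,-3.2,0,1],[0,-2.4,-3.2,0,1],[0,-2.4,-3.2,0,1],[0,-2.4,-3.2,0,1],[0,-2.4,-3.2,0,1],[0,-2.4,-3.2,0,1]]]'
python3 -m inch '[[[0,0,0,-0.12,1],[0,0,0,-0.12,1],[0,0,0,-0.12,1],[0,0,0,-0.12,1],[0,0,0,-0.12,1],[0,0,0,-0.12,1],[0,0,0,-0.12,1],[0,0,0,-0.12,1]]]'
python3 -c "
from h import *
where()"
```

```text
time: 0.77
position: [0.4234, -0.2706, 0.2279]
tool_rot: [-0.688, -0.157, 0.691, -0.157]
ft_force: [1.2, -0.2, -0.7]
grip_width: 0.087
time: 1.43
position: [0.5724, 0.0276, 0.2254]
tool_rot: [-0.687, -0.158, 0.692, -0.156]
ft_force: [0.6, -0.5, 0.7]
grip_width: 0.0871
time: 2.1
position: [0.5735, 0.0407, 0.2213]
tool_rot: [-0.528, -0.473, 0.532, -0.464]
ft_force: [-0.1, 0.3, -0.7]
grip_width: 0.0871
t 2.1 p [0.5735 0.0407 0.2213] x [-0.013  0.005 -1.   ] y [ 0.992 -0.123 -0.013] F [-0.1  0.3 -0.7] w 0.0871 q [-0.13  0.48  1.56  0.    1.11 -0.  ]
```

```bash
python3 - <<'E'
from h import *
ci=camera_info("wrist");im=camera("wrist")
k=[.6534,.061,-.096]
print(proj("wrist",kw(k,[[-.087,-.055,.1035],[-.087,-.097,.0795],[-.108,.052,.064]]),ci))
print(-cv2.Rodrigues(ci["rvec"])[0].T@ci["tvec"])
np.save("ci1.npy",ci,allow_pickle=True)
cv2.imwrite("pics/w1.png",cv2.resize(im[:,:,::-1],(800,600),interpolation=cv2.INTER_CUBIC))
E
```

```text
[[268.21839045 237.29945656]
 [270.4120294  265.89262597]
 [245.05602193 123.36220985]]
[0.58491766 0.11343316 0.37225162]
```

View pics/w1.png

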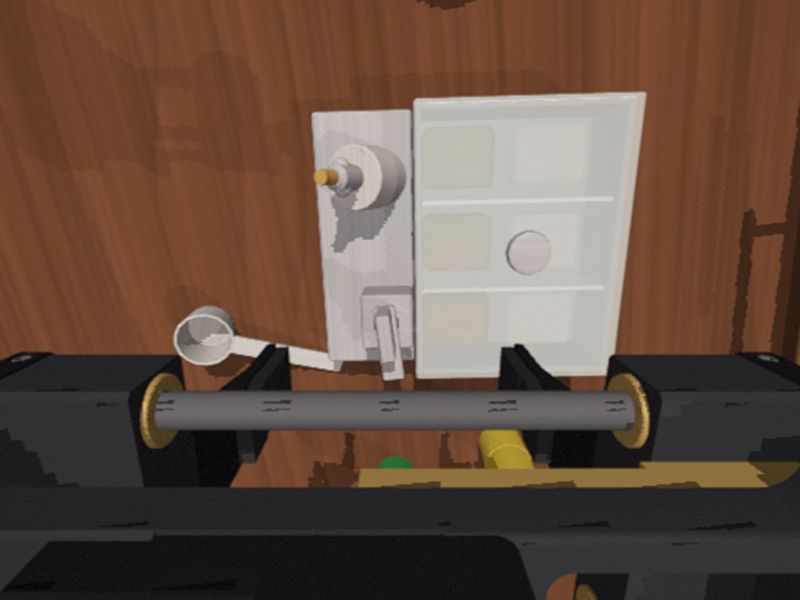

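```bash
python3 - <<'E'
import cv2
a=cv2.imread("pics/w1.png")[270:390,300:460]
cv2.imwrite("pics/c3.png",cv2.resize(a,(800,600),interpolation=cv2.INTER_CUBIC))
E
```

```text
(no output)
```

View pics/c3.png

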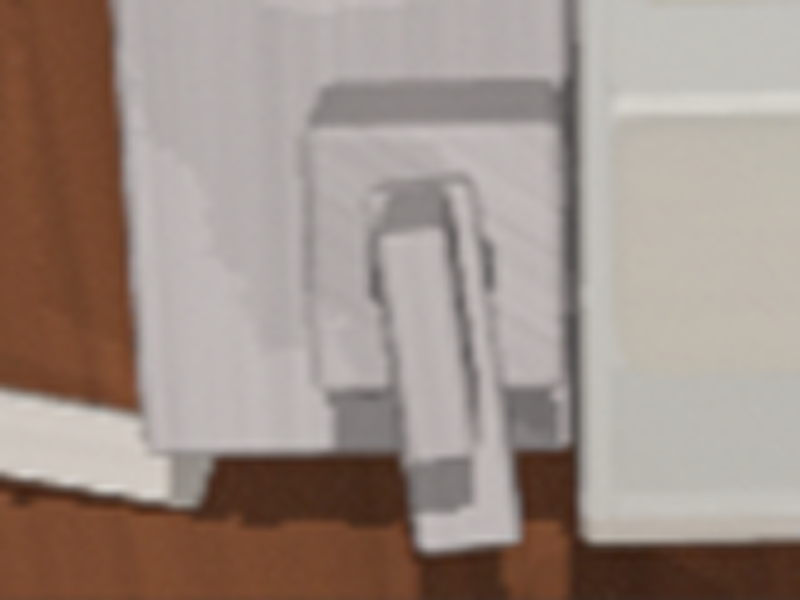

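```bash
python3 - <<'E'
from h import *
ci=np.load("ci1.npy",allow_pickle=True).item()
f=lambda u:atz("wrist",(np.array(u)/5+[300,270])*.7,.1035,ci)
a,b=f([413.5,231.5]),f([439,458.5]);print(a,b,(a+b)/2,np.linalg.norm(a-b));d=b-a
th=np.arctan2(d[1],d[0])+np.pi/2;print("jaw yaw",th,"theta",th+.096)
p,r=where()
e=(a+b)/2-p;e[2]=.093-p[2];print("tool cm",r.inv().apply(e)*100)
E
```

```text
[0.56331836 0.03060613 0.1035    ] [ 0.56252687 -0.00225849  0.1035    ] [0.56292262 0.01417382 0.1035    ] 0.03287414369173534
jaw yaw -0.024078726929861682 theta 0.07192127307013832
t 2.15 p [0.5734 0.0408 0.2212] x [-0.013  0.005 -1.   ] y [ 0.993 -0.119 -0.014] F [-0.6 -0.1 -0.1] w 0.0868 q [-0.13  0.48  1.57  0.    1.11 -0.01]
tool cm [12.81657542 -0.54674744  2.80839126]
```

```bash
python3 -m inch '[[[2.5,-0.5,2.8,-0.09,1],[3,0,0,0,1],[3,0,0,0,1],[0,0,0,0,1],[0,0,0,0,1]]]'
cat >> h.py <<'E'
def to(P,yaw=None):
    p,r=where();print("tool cm",(r.inv().apply(np.array(P)-p)*100).round(2), end=' ')
    y=r.as_matrix()[:,1];
    if yaw is not None: print("turn",round(np.arctan2(y[1],y[0])-yaw,3))
E
python3 -c "
from h import *
to([.563,.0142,.093],-.024)"
```

```text
time: 2.57
position: [0.5661, 0.0129, 0.1351]
tool_rot: [-0.508, -0.494, 0.509, -0.488]
ft_force: [0.2, -0.4, 0.4]
grip_width: 0.0873
t 2.57 p [0.5661 0.0129 0.1351] x [-0.007  0.004 -1.   ] y [ 0.999 -0.035 -0.008] F [ 0.2 -0.4  0.4] w 0.0873 q [-0.18  0.58  1.67  0.    0.9  -0.14]
tool cm [ 4.21 -0.29 -0.1 ] turn -0.011
```

```bash
python3 -m inch '[[[2,-0.3,-0.1,-0.01,1],[2.1,0,0,0,1],[0,0,0,0,1],[0,0,0,0,0],[0,0,0,0,0],[0,0,0,0,0],[0,0,0,0,0],[0,0,0,0,0]]]' 30
python3 -c "
from h import *
to([.563,.0142,.093],-.024)"
```

```text
time: 3.23
position: [0.5704, 0.0142, 0.1042]
tool_rot: [0.51, 0.491, -0.504, 0.495]
ft_force: [0.0, 0.1, -0.7]
grip_width: 0.0611
t 3.23 p [0.5704 0.0142 0.1042] x [ 0.01   0.002 -1.   ] y [ 1.    -0.029  0.01 ] F [ 0.   0.1 -0.7] w 0.0611 q [-0.17  0.63  1.69  0.    0.81 -0.15]
tool cm [ 1.12 -0.75  0.03] turn -0.005
```

```bash
python3 -m inch '[[[1.1,-0.7,0,0,0.7],[0,0,0,0,0.6]]]' 30
python3 -c "
from h import *
to([.563,.0142,.093],-.024);to([.563,.0142,.093],-.024)"
```

```text
time: 3.4
position: [0.565, 0.0143, 0.0952]
tool_rot: [0.511, 0.489, -0.503, 0.496]
ft_force: [-1.1, -0.2, 0.1]
grip_width: 0.0584
t 3.4 p [0.565  0.0143 0.0952] x [ 0.014  0.001 -1.   ] y [ 0.999 -0.029  0.014] F [-1.1 -0.2  0.1] w 0.0584 q [-0.17  0.64  1.71  0.    0.78 -0.15]
tool cm [ 0.22 -0.2   0.02] turn -0.005
t 3.4 p [0.565  0.0143 0.0952] x [ 0.014  0.001 -1.   ] y [ 0.999 -0.029  0.014] F [-1.1 -0.2  0.1] w 0.0584 q [-0.17  0.64  1.71  0.    0.78 -0.15]
tool cm [ 0.22 -0.2   0.02] turn -0.005
```

```bash
python3 -m inch '[[[0.1,-0.2,0,0,0],[0,0,0,0,0],[0,0,0,0,0],[0,0,0,0,0],[0,0,0,0,0],[0,0,0,0,0],[0,0,0,0,0],[0,0,0,0,0]]]' 25
python3 -m inch '[[[0,0,0,0,0],[0,0,0,0,0],[0,0,0,0,0],[0,0,0,0,0],[0,0,0,0,0]]]'
python3 -c "
from h import *
to([.563,.0142,.093],-.024)"
```

```text
time: 4.07
position: [0.5621, 0.0142, 0.0964]
tool_rot: [0.51, 0.49, -0.504, 0.495]
ft_force: [-2.3, -2.4, 4.7]
grip_width: 0.0101
time: 4.48
position: [0.5621, 0.0142, 0.0964]
tool_rot: [0.51, 0.49, -0.504, 0.495]
ft_force: [0.0, -0.6, 1.6]
grip_width: 0.0101
t 4.48 p [0.5621 0.0142 0.0964] x [ 0.011  0.001 -1.   ] y [ 1.    -0.028  0.011] F [ 0.  -0.6  1.6] w 0.0101 q [-0.17  0.64  1.71  0.    0.78 -0.15]
tool cm [ 0.35  0.09 -0.  ] turn -0.004
```

Gripped on the 10 mm fin (opening 10.1 mm). Turning anticlockwise.

```bash
python3 -m inch '[[[0,0,0,-0.12,0],[0,0,0,-0.12,0],[0,0,0,-0.12,0],[0,0,0,-0.12,0],[0,0,0,-0.12,0],[0,0,0,-0.12,0]]]'
python3 -c "
from h import *
to([.563,.0142,.096],1.475)"
```

```text
time: 4.98
position: [0.5622, 0.0142, 0.0965]
tool_rot: [0.294, 0.641, -0.29, 0.647]
ft_force: [-0.9, -1.2, 1.0]
grip_width: 0.0098
t 4.98 p [0.5622 0.0142 0.0965] x [ 0.011  0.002 -1.   ] y [0.753 0.658 0.009] F [-0.9 -1.2  1. ] w 0.0098 q [-0.18  0.64  1.71  0.    0.78 -0.9 ]
tool cm [0.05 0.06 0.06] turn -0.756
```

```bash
python3 -m inch '[[[0,0,0,-0.12,0],[0,0,0,-0.12,0],[0,0,0,-0.12,0],[0,0,0,-0.12,0],[0,0,0,-0.12,0],[0,0,0,-0.12,0],[0,0,0,-0.08,0]]]'
python3 -c "
from h import *
to([.563,.0142,.096],1.475)"
```

```text
time: 5.57
position: [0.5621, 0.0144, 0.0964]
tool_rot: [0.008, 0.704, -0.006, 0.711]
ft_force: [-1.2, -0.2, 0.3]
grip_width: 0.0101
t 5.57 p [0.5621 0.0144 0.0964] x [ 0.01   0.003 -1.   ] y [0.019 1.    0.003] F [-1.2 -0.2  0.3] w 0.0101 q [-0.18  0.64  1.71  0.01  0.78 -1.73]
tool cm [ 0.04 -0.01  0.09] turn 0.077
```

```bash
python3 -m inch '[[[0,0,0,0,0],[0,0,0,0,0],[0,0,0,0,0],[0,0,0,0,0.4],[0,0,0,0,0.4],[0,0,0,0,0.4],[0,0,0,0,0.4],[0,0,0,0,0.4]]]'
python3 -m inch '[[[-3.5,0,0,0,0.5],[-3.5,0,0,0,0.5],[-3.5,0,0,0,1],[-3.5,0,0,0,1],[0,0,0,0,1]]]'
python3 - <<'E'
from h import *
im=camera("wrist");cv2.imwrite("pics/w2.png",im[:,:,::-1])
t=camera("top");cv2.imwrite("pics/t2.png",t[:,:,::-1])
to([.610,-.2320,.2])
E
```

```text
time: 6.23
position: [0.5642, 0.0141, 0.0966]
tool_rot: [0.01, 0.702, -0.008, 0.712]
ft_force: [-1.6, -0.3, 0.1]
grip_width: 0.0324
time: 6.65
position: [0.5612, 0.014, 0.2379]
tool_rot: [0.01, 0.705, -0.007, 0.709]
ft_force: [1.4, -0.7, 1.4]
grip_width: 0.0559
t 6.75 p [0.5579 0.0145 0.2329] x [-0.004  0.006 -1.   ] y [0.025 1.    0.006] F [ 0.4 -0.3 -1.2] w 0.0636 q [-0.18  0.44  1.6   0.01  1.11 -1.73]
tool cm [  3.13 -24.53   5.83]
```

View pics/w2.png

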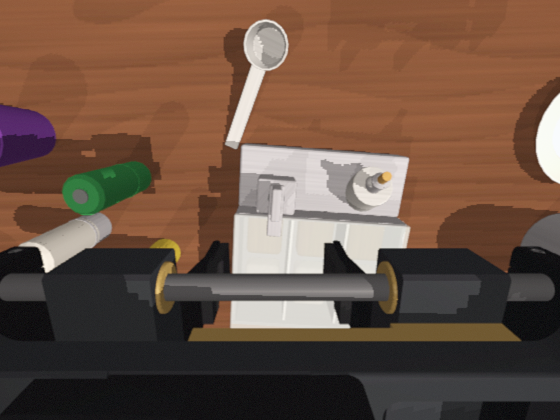

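The bar now lies across the lid's edge (w2 at 275,205); the lid is shut. Going to the pump.

```bash
python3 -m inch '[[[0,-4,1,0,1],[0,-4,1,0,1],[0,-4,1,0,1],[0,-4,1,0,1],[0,-4,1,0,1],[0,-4,1,0,1],[0,0,0,-0.1,1],[0,0,0,0,1]]]'
python3 -c "
from h import *
to([.611,-.232,.072],1.65)"
```

```text
time: 7.42
position: [0.6064, -0.2312, 0.2134]
tool_rot: [-0.024, 0.716, 0.037, 0.697]
ft_force: [-0.0, 0.2, -1.2]
grip_width: 0.087
t 7.42 p [ 0.6064 -0.2312  0.2134] x [-0.028  0.017 -0.999] y [-0.086  0.996  0.019] F [-0.   0.2 -1.2] w 0.087 q [-0.54  0.59  1.36  0.    1.22 -2.19]
tool cm [14.12 -0.39  0.83] turn 0.007
```

```bash
python3 -m inch '[[[3.5,-0.4,0.8,0,1],[3.5,0,0,0,1],[0,0,0,0,1],[0,0,0,0,1]]]'
python3 -c "
from h import *
to([.611,-.232,.072],1.65)"
```

```text
time: 7.75
position: [0.6106, -0.2323, 0.1367]
tool_rot: [-0.019, 0.718, 0.035, 0.695]
ft_force: [0.7, -0.3, 1.2]
grip_width: 0.0872
t 7.75 p [ 0.6106 -0.2323  0.1367] x [-0.034  0.021 -0.999] y [-0.076  0.997  0.023] F [ 0.7 -0.3  1.2] w 0.0872 q [-0.53  0.69  1.41  0.    1.08 -2.18]
tool cm [ 6.46 -0.12  0.25] turn -0.003
```

```bash
python3 -m inch '[[[3,-0.1,0.2,0,1],[3,0,0,0,1],[0,0,0,0,1],[0,0,0,0,1]]]'
python3 - <<'E'
from h import *
to([.611,-.232,.072],1.65)
im=camera("scene")[165:285,150:330];cv2.imwrite("pics/s3.png",cv2.resize(im[:,:,::-1],(780,520),interpolation=cv2.INTER_CUBIC))
E
```

```text
time: 8.08
position: [0.6122, -0.2293, 0.0795]
tool_rot: [-0.02, 0.717, 0.034, 0.695]
ft_force: [0.8, -0.0, 1.1]
grip_width: 0.0871
t 8.08 p [ 0.6122 -0.2293  0.0795] x [-0.032  0.019 -0.999] y [-0.076  0.997  0.022] F [ 0.8 -0.   1.1] w 0.0871 q [-0.53  0.77  1.44  0.    0.97 -2.18]
tool cm [ 0.75 -0.27 -0.12] turn -0.003
```

View pics/s3.png

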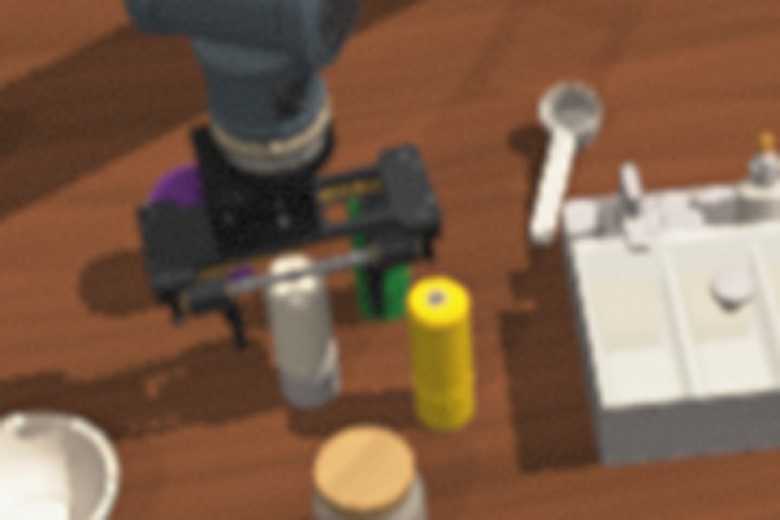

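The pump stands between the fingers (scene crop, fingertips at 235,330 and 375,300; pump axis at 301,312). Closing.

```bash
python3 -m inch '[[[0.6,-0.2,-0.1,0,0.6],[0,0,0,0,0],[0,0,0,0,0],[0,0,0,0,0],[0,0,0,0,0],[0,0,0,0,0],[0,0,0,0,0],[0,0,0,0,0]]]' 40
python3 -m inch '[[[0,0,0,0,0],[0,0,0,0,0],[0,0,0,0,0],[0,0,0,0,0]]]'
python3 -c "
from h import *
to([.611,-.232,.072],1.65)"
```

```text
time: 8.8
position: [0.6157, -0.2333, 0.0833]
tool_rot: [-0.023, 0.713, 0.032, 0.7]
ft_force: [0.5, -0.8, 0.2]
grip_width: 0.0417
time: 9.13
position: [0.6158, -0.2337, 0.0835]
tool_rot: [-0.023, 0.713, 0.031, 0.7]
ft_force: [-0.2, -0.9, 0.2]
grip_width: 0.0395
t 9.13 p [ 0.6158 -0.2337  0.0835] x [-0.019  0.011 -1.   ] y [-0.077  0.997  0.013] F [-0.2 -0.9  0.2] w 0.0395 q [-0.53  0.76  1.44  0.    0.97 -2.18]
tool cm [ 1.16  0.19 -0.44] turn -0.002
```

```bash
python3 -m inch '[[[-2,0,0,0,0],[-4,0,0,0,0],[-4,0,0,0,0],[-4,0,0,0,0],[-4,0,0,0,0],[0,0,0,0,0]]]'
python3 -c "
from h import *
to([.75,-.072,.27],1.475)"
```

```text
time: 9.63
position: [0.6155, -0.2333, 0.2611]
tool_rot: [-0.018, 0.719, 0.036, 0.694]
ft_force: [0.7, -1.5, -1.1]
grip_width: 0.0392
t 9.63 p [ 0.6155 -0.2333  0.2611] x [-0.037  0.023 -0.999] y [-0.076  0.997  0.026] F [ 0.7 -1.5 -1.1] w 0.0392 q [-0.53  0.57  1.28  0.    1.34 -2.18]
tool cm [-1.01 15.07 14.61] turn 0.172
```

Pump lifted. The rows can't tilt the tool directly, so I'll test whether reaching past the workspace limit along the keeper's x-direction tips the tool outward.

```bash
python3 -m inch '[[[-0.2,2.6,2.6,0,0],[-0.2,2.6,2.6,0,0],[-0.2,2.6,2.6,0,0],[-0.2,2.6,2.6,0,0],[-0.2,2.6,2.6,0,0],[-0.2,2.6,2.6,0,0],[0,0,0,0.1,0],[0,0,0,0.07,0]]]'
python3 -c "
from h import *
to([.85,-.082,.27],1.475)"
python3 -m inch '[[[0,0,4,0,0],[0,0,4,0,0],[0,0,4,0,0],[0,0,4,0,0],[0,0,4,0,0]]]'
python3 -c "
from h import *
to([.85,-.082,.27],1.475)"
```

```text
time: 10.3
position: [0.7626, -0.0598, 0.2648]
tool_rot: [0.045, 0.722, -0.029, 0.69]
ft_force: [0.1, -1.2, -2.4]
grip_width: 0.0389
t 10.3 p [ 0.7626 -0.0598  0.2648] x [-0.045  0.025 -0.999] y [0.105 0.994 0.021] F [ 0.1 -1.2 -2.4] w 0.0389 q [-0.23  0.73  0.94  0.01  1.52 -1.7 ]
tool cm [-0.97 -1.28  8.89] turn -0.009
time: 10.72
position: [0.9166, -0.0689, 0.2278]
tool_rot: [0.047, 0.731, -0.025, 0.681]
ft_force: [10.4, -2.4, 12.6]
grip_width: 0.0397
t 10.72 p [ 0.9166 -0.0689  0.2278] x [-0.069  0.034 -0.997] y [0.103 0.994 0.027] F [10.4 -2.4 12.6] w 0.0397 q [-0.2   1.11  0.22  0.02  1.89 -1.66]
tool cm [-3.79 -1.87 -6.79] turn -0.008
```

```bash
python3 -m inch '[[[0,0,0,0,0],[-1,0,3,0,0],[-1,0,3,0,0]]]'
python3 -c "
from h import *
to([.85,-.082,.27],1.475)"
python3 -m inch '[[[-2,0,4,0,0],[-2,0,4,0,0],[-2,0,4,0,0],[-2,0,4,0,0]]]'
python3 -c "
from h import *
to([.85,-.082,.27],1.475)"
```

```text
time: 10.97
position: [0.9243, -0.07, 0.208]
tool_rot: [0.049, 0.727, -0.024, 0.685]
ft_force: [-0.1, 0.0, -2.6]
grip_width: 0.0394
t 10.97 p [ 0.9243 -0.07    0.208 ] x [-0.058  0.038 -0.998] y [0.104 0.994 0.031] F [-0.1  0.  -2.6] w 0.0394 q [-0.2   1.13  0.22  0.03  1.86 -1.66]
tool cm [-5.8  -1.77 -7.64] turn -0.008
time: 11.3
position: [0.9473, -0.0773, 0.2506]
tool_rot: [0.048, 0.686, -0.026, 0.726]
ft_force: [0.7, 0.2, -1.3]
grip_width: 0.0397
t 11.3 p [ 0.9473 -0.0773  0.2506] x [ 0.059  0.027 -0.998] y [0.104 0.994 0.033] F [ 0.7  0.2 -1.3] w 0.0397 q [-0.21  1.08  0.22  0.04  1.79 -1.67]
tool cm [-2.52 -1.41 -9.5 ] turn -0.008
```

Reaching past the limit does tip the tool outward (tool x went from −0.058 to +0.059). Continuing until about 0.42.

```bash
python3 -m inch '[[[-3,0,3,0,0],[-3,0,3,0,0],[-3,0,3,0,0],[-3,0,3,0,0]]]'
python3 -c "
from h import *
to([.85,-.082,.27],1.475)"
python3 -m inch '[[[-3,0,3,0,0],[-3,0,3,0,0],[-3,0,3,0,0],[-3,0,3,0,0]]]'
python3 -c "
from h import *
to([.85,-.082,.27],1.475)"
```

```text
time: 11.63
position: [0.9446, -0.083, 0.3475]
tool_rot: [0.047, 0.647, -0.029, 0.76]
ft_force: [0.7, 0.1, -1.8]
grip_width: 0.039
t 11.63 p [ 0.9446 -0.083   0.3475] x [ 0.161  0.017 -0.987] y [0.104 0.994 0.034] F [ 0.7  0.1 -1.8] w 0.039 q [-0.22  0.98  0.22  0.05  1.79 -1.67]
tool cm [  6.13  -1.15 -10.52] turn -0.008
time: 11.97
position: [0.9312, -0.087, 0.4478]
tool_rot: [0.045, 0.605, -0.031, 0.794]
ft_force: [-0.3, 0.2, -2.6]
grip_width: 0.0389
t 11.97 p [ 0.9312 -0.087   0.4478] x [ 0.265  0.005 -0.964] y [0.104 0.994 0.033] F [-0.3  0.2 -2.6] w 0.0389 q [-0.23  0.87  0.22  0.07  1.79 -1.67]
tool cm [ 15.    -0.93 -12.52] turn -0.008
```

```bash
python3 -m inch '[[[-2,0,3.5,0,0],[-2,0,3.5,0,0],[-2,0,3.5,0,0],[-2,0,3.5,0,0]]]'
python3 -c "
from h import *
to([.85,-.082,.27],1.475)"
```

```text
time: 12.3
position: [0.9293, -0.0907, 0.5182]
tool_rot: [0.042, 0.558, -0.034, 0.828]
ft_force: [0.0, -0.7, -2.3]
grip_width: 0.0392
t 12.3 p [ 0.9293 -0.0907  0.5182] x [ 0.376 -0.009 -0.927] y [0.103 0.994 0.032] F [ 0.  -0.7 -2.3] w 0.0392 q [-0.24  0.8   0.22  0.08  1.74 -1.67]
tool cm [ 20.02  -0.75 -16.68] turn -0.007
```

```bash
python3 -m inch '[[[-2,0,3.5,0,0],[0,0,0,0,0]]]'
python3 - <<'E'
from h import *
k=[.6534,.061,-.096]
zv=R.from_euler('z',k[2]).apply([-np.sin(np.radians(25)),0,np.cos(np.radians(25))])
seat=kw(k,[-.108,.052,.064])[0];print(seat,zv)
to(seat+zv*(.0835+.06),1.475)
E
```

```text
time: 12.47
position: [0.9271, -0.0916, 0.5393]
tool_rot: [0.042, 0.544, -0.034, 0.837]
ft_force: [-0.3, -0.3, -1.1]
grip_width: 0.0392
[0.55088162 0.12311265 0.064     ] [-0.42067233  0.04050906  0.90630779]
t 12.47 p [ 0.9271 -0.0916  0.5393] x [ 0.406 -0.013 -0.914] y [0.103 0.994 0.032] F [-0.3 -0.3 -1.1] w 0.0392 q [-0.25  0.78  0.22  0.09  1.73 -1.67]
tool cm [ 13.55  16.32 -55.98] turn -0.007
```

```bash
python3 -m inch '[[[0,1.1,-3.7,0,0],[0,1.1,-3.7,0,0],[0,1.1,-3.7,0,0],[0,1.1,-3.7,0,0],[0,1.1,-3.7,0,0],[0,1.1,-3.7,0,0],[0,1.1,-3.7,0,0],[0,1.1,-3.7,0,0]]]'
cat > t.py <<'E'
from h import *
import sys
k=[.6534,.061,-.096]
zv=R.from_euler('z',k[2]).apply([-np.sin(np.radians(25)),0,np.cos(np.radians(25))])
seat=kw(k,[-.108,.052,.064])[0]
to(seat+zv*(.0835+float(sys.argv[1])/1000),1.475)
E
python3 t.py 60
```

```text
time: 13.13
position: [0.6776, 0.0208, 0.4088]
tool_rot: [0.043, 0.543, -0.038, 0.837]
ft_force: [1.3, 0.8, -2.3]
grip_width: 0.039
t 13.13 p [0.6776 0.0208 0.4088] x [ 0.407 -0.016 -0.913] y [0.11  0.993 0.032] F [ 1.3  0.8 -2.3] w 0.039 q [-0.15  0.3   1.39  0.05  1.04 -1.63]
tool cm [ 11.84   8.   -26.9 ] turn -0.015
```

```bash
python3 -m inch '[[[0.4,1.1,-3.7,0,0],[0.4,1.1,-3.7,0,0],[0.4,1.1,-3.7,0,0],[0.4,1.1,-3.7,0,0],[0.4,1.1,-3.7,0,0],[0.4,1.1,-3.7,0,0],[0,1,-3,0,0],[0,0,0,0,0]]]'
python3 t.py 60
python3 -m inch '[[[3,0,0,0,0],[2,0,0,0,0],[0,0,0,0,0]]]'
python3 t.py 60
```

```text
time: 13.8
position: [0.4448, 0.1308, 0.2761]
tool_rot: [0.044, 0.55, -0.037, 0.833]
ft_force: [-0.3, -0.5, -3.1]
grip_width: 0.0392
t 13.8 p [0.4448 0.1308 0.2761] x [ 0.391 -0.013 -0.92 ] y [0.11  0.993 0.032] F [-0.3 -0.5 -3.1] w 0.0392 q [ 0.07  0.13  2.03 -0.07  0.59 -1.33]
tool cm [9.34 0.05 1.  ] turn -0.015
time: 14.05
position: [0.4639, 0.1323, 0.2304]
tool_rot: [0.043, 0.549, -0.035, 0.834]
ft_force: [0.2, -0.4, -2.4]
grip_width: 0.0396
t 14.05 p [0.4639 0.1323 0.2304] x [ 0.395 -0.011 -0.919] y [0.106 0.994 0.034] F [ 0.2 -0.4 -2.4] w 0.0396 q [ 0.07  0.24  2.06 -0.09  0.44 -1.32]
tool cm [ 4.39 -0.18  1.03] turn -0.01
```

```bash
python3 -m inch '[[[2,-0.2,1,0,0],[2,0,0,0,0],[0,0,0,0,0]]]'
python3 t.py 60
python3 - <<'E'
from h import *
ci=camera_info("wrist");im=camera("wrist");np.save("ci4.npy",ci,allow_pickle=True)
cv2.imwrite("pics/w4.png",cv2.resize(im[:,:,::-1],(800,600),interpolation=cv2.INTER_CUBIC))
t=camera("top")[170:270,170:300];cv2.imwrite("pics/t4.png",cv2.resize(t[:,:,::-1],(780,600),interpolation=cv2.INTER_CUBIC))
s=camera("scene")[160:250,270:390];cv2.imwrite("pics/s4.png",cv2.resize(s[:,:,::-1],(800,600),interpolation=cv2.INTER_CUBIC))
E
```

```text
time: 14.3
position: [0.4912, 0.129, 0.1981]
tool_rot: [0.043, 0.548, -0.035, 0.834]
ft_force: [-0.7, -0.5, -2.9]
grip_width: 0.0393
t 14.3 p [0.4912 0.129  0.1981] x [ 0.397 -0.011 -0.918] y [0.105 0.994 0.034] F [-0.7 -0.5 -2.9] w 0.0393 q [ 0.06  0.33  2.04 -0.09  0.36 -1.32]
tool cm [ 0.35 -0.02 -0.22] turn -0.01
```

View pics/w4.png

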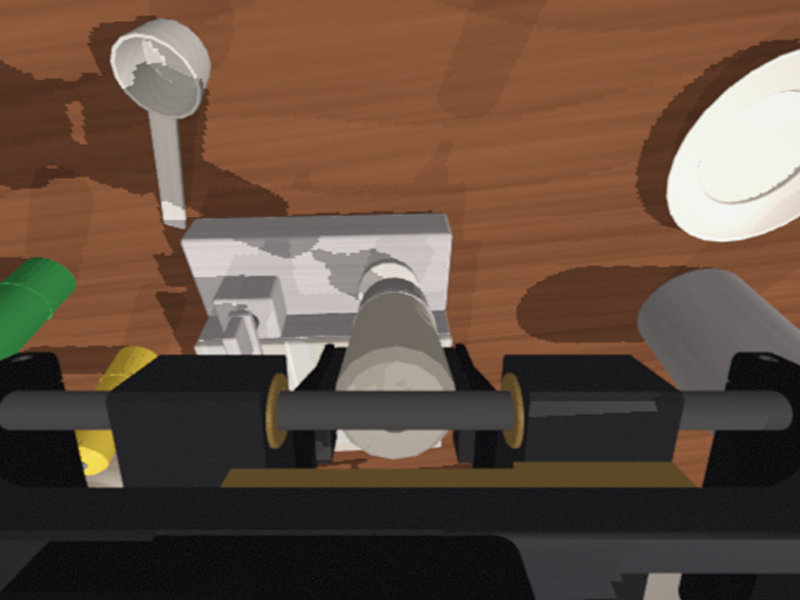

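```bash
python3 - <<'E'
import cv2,numpy as np
a=cv2.imread("pics/w4.png")[240:480,300:480]
cv2.imwrite("pics/c5.png",cv2.resize(a,(450,600),interpolation=cv2.INTER_CUBIC))
b=cv2.imread("pics/t4.png");b=cv2.resize(b,(350,269))
c=cv2.resize(cv2.imread("pics/s4.png"),(350,262))
o=np.zeros((600,800,3),np.uint8);o[:,:450]=cv2.imread("pics/c5.png");o[:269,450:]=b;o[300:562,450:]=c
cv2.imwrite("pics/m5.png",o)
E
```

```text
(no output)
```

View pics/m5.png

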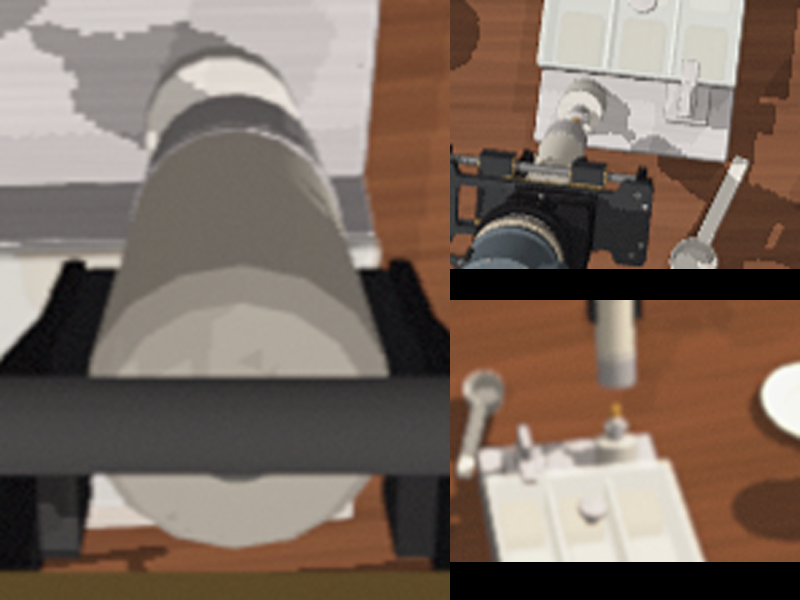

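```bash
python3 - <<'E'
from h import *
ci=np.load("ci4.npy",allow_pickle=True).item();p,r=where()
k=[.6534,.061,-.096];M=r.as_matrix()
zv=R.from_euler('z',k[2]).apply([-np.sin(np.radians(25)),0,np.cos(np.radians(25))])
seat=kw(k,[-.108,.052,.064])[0]
cr=lambda uv:(uv/.7-[300,240])*2.5
def circ(c,ax,rad):
    a=np.cross(ax,[0,1,0]);a/=np.linalg.norm(a);b=np.cross(ax,a);t=np.linspace(0,2*np.pi,73)
    q=cr(proj("wrist",c+rad*(np.cos(t)[:,None]*a+np.sin(t)[:,None]*b),ci));return "L%.0f R%.0f T%.0f B%.0f"%(q[:,0].min(),q[:,0].max(),q[:,1].min(),q[:,1].max())
for d in(-.004,0,.004):
    m=p+M[:,0]*.0835+M[:,2]*d
    az=-M[:,0]
    az=R.from_rotvec(M[:,1]*0).apply(az)+M[:,2]*-.019+M[:,1]*.011;az/=np.linalg.norm(az)
    m=p+M[:,0]*-.008+M[:,2]*d-az*.0915
    print(d,"mouth",m.round(4),"rim",circ(m,az,.02),"sleevetop",circ(m+az*.03,az,.02),"top",circ(m+az*.116,az,.02))
    e=m-seat;h=e@zv;print("  height",h,"lateral",(e-h*zv).round(4),"angle",np.degrees(np.arccos(az@zv)))
print("boss",circ(seat,zv,.023),"pin",cr(proj("wrist",seat+.039*zv,ci)))
print("lidcorner etc",cr(proj("wrist",kw(k,[[-.065,.1,.07],[-.14,.1,.036],[-.065,.1,.036]]),ci)))
E
```

```text
t 14.45 p [0.4913 0.1293 0.2009] x [ 0.401 -0.01  -0.916] y [0.105 0.994 0.035] F [ 0.2 -1.  -2.7] w 0.039 q [ 0.06  0.33  2.04 -0.09  0.36 -1.32]
-0.004 mouth [0.5226 0.1277 0.1235] rim L149 R323 T104 B271 sleevetop L138 R336 T134 B322 top L83 R406 T300 B592
  height 0.06596328895159442 lateral [-0.0005  0.0019 -0.0003] angle 1.030817037207941
0 mouth [0.5263 0.1273 0.1251] rim L149 R322 T121 B287 sleevetop L139 R336 T154 B340 top L84 R405 T331 B618
  height 0.06586328507838242 lateral [0.0031 0.0015 0.0014] angle 1.030817037207941
0.004 mouth [0.5299 0.1268 0.1267] rim L150 R322 T138 B302 sleevetop L139 R335 T173 B357 top L85 R404 T362 B644
  height 0.06576328120517044 lateral [0.0067 0.0011 0.0031] angle 1.030817037207941
boss L144 R302 T51 B205 pin [[225.75977136 162.99606181]]
lidcorner etc [[379.75392476 245.53042585]
 [382.88933716 -20.08831844]
 [365.69619004 175.45222819]]
```

Wrist view: boss arc top at 50 matches the model (51); foot rim arc at about 95 puts the pump 5–6 mm toward −z in the hand. Scene view (616,380 vs pin 616,407) shows the mouth over the pin. Correcting and descending to just above the pin.

```bash
cat > m.py <<'E'
from h import *
import sys
k=[.6534,.061,-.096]
zv=R.from_euler('z',k[2]).apply([-np.sin(np.radians(25)),0,np.cos(np.radians(25))])
seat=kw(k,[-.108,.052,.064])[0]
p,r=where();M=r.as_matrix()
az=-M[:,0]+M[:,2]*-.019+M[:,1]*.011;az/=np.linalg.norm(az)
m=p+M[:,0]*-.008+M[:,2]*-.0055-az*.0915
e=m-seat;h=e@zv
print("h mm",round(h*1000,1),"lat tool y,z mm",(r.inv().apply(e-h*zv)*1000).round(1)[1:],"deg",np.degrees(np.arccos(az@zv)).round(1),"Fax",np.round(zv@robot.get_obs()["ft_force"],1))
for H in map(float,sys.argv[1:]):print(H,"cm",(r.inv().apply(seat+zv*H/1000-m)*100).round(2))
E
python3 -m inch '[[[1,-0.15,0.2,0,0],[1,-0.05,0,0,0],[0,0,0,0,0]]]'
python3 m.py 40 20 0
```

```text
time: 14.7
position: [0.5024, 0.127, 0.1859]
tool_rot: [0.043, 0.543, -0.034, 0.838]
ft_force: [0.0, 0.2, -2.7]
grip_width: 0.0395
t 14.7 p [0.5024 0.127  0.1859] x [ 0.407 -0.009 -0.913] y [0.104 0.994 0.036] F [ 0.   0.2 -2.7] w 0.0395 q [ 0.05  0.37  2.04 -0.1   0.31 -1.33]
h mm 47.6 lat tool y,z mm [0.8 2.2] deg 1.0 Fax -2.5
40.0 cm [ 0.76 -0.11 -0.2 ]
20.0 cm [ 2.76 -0.16 -0.16]
0.0 cm [ 4.76 -0.22 -0.13]
```

```bash
python3 -m inch '[[[0.7,-0.1,-0.2,0,0],[0,0,0,0,0]]]' 60
python3 m.py 25
python3 -m inch '[[[0.7,-0.05,0,0,0],[0.6,0,0,0,0],[0,0,0,0,0]]]'
python3 m.py 15 0
```

```text
time: 14.87
position: [0.5037, 0.126, 0.1784]
tool_rot: [0.043, 0.543, -0.034, 0.838]
ft_force: [-1.0, -0.1, -3.0]
grip_width: 0.0389
t 14.87 p [0.5037 0.126  0.1784] x [ 0.408 -0.01  -0.913] y [0.104 0.994 0.036] F [-1.  -0.1 -3. ] w 0.0389 q [ 0.05  0.39  2.05 -0.1   0.29 -1.32]
h mm 40.3 lat tool y,z mm [-0.   0.3] deg 1.0 Fax -2.3
25.0 cm [ 1.53 -0.04 -0.  ]
time: 15.12
position: [0.5092, 0.1254, 0.1654]
tool_rot: [0.043, 0.543, -0.034, 0.838]
ft_force: [0.6, -0.3, -1.8]
grip_width: 0.0392
t 15.12 p [0.5092 0.1254 0.1654] x [ 0.408 -0.009 -0.913] y [0.104 0.994 0.036] F [ 0.6 -0.3 -1.8] w 0.0392 q [ 0.04  0.42  2.05 -0.11  0.26 -1.32]
h mm 26.1 lat tool y,z mm [-0.2 -0.2] deg 1.0 Fax -1.9
15.0 cm [ 1.11 -0.01  0.04]
0.0 cm [ 2.61 -0.06  0.06]
```

```bash
python3 -m inch '[[[0.5,0,0.02,0,0],[0.4,0,0.02,0,0],[0,0,0,0,0]]]'
python3 m.py 0
python3 -m inch '[[[0.4,0,0,0,0],[0.3,0,0,0,0]]]'
python3 m.py 0
```

```text
time: 15.37
position: [0.5134, 0.1249, 0.1563]
tool_rot: [0.043, 0.543, -0.034, 0.838]
ft_force: [-2.1, -2.1, 1.7]
grip_width: 0.0388
t 15.37 p [0.5134 0.1249 0.1563] x [ 0.407 -0.01  -0.913] y [0.103 0.994 0.035] F [-2.1 -2.1  1.7] w 0.0388 q [ 0.04  0.44  2.05 -0.12  0.24 -1.31]
h mm 16.1 lat tool y,z mm [-0.3 -0.2] deg 1.0 Fax 2.3
0.0 cm [ 1.61 -0.01  0.05]
time: 15.53
position: [0.5162, 0.1247, 0.1506]
tool_rot: [0.043, 0.543, -0.034, 0.838]
ft_force: [-1.6, -0.7, -0.5]
grip_width: 0.039
t 15.53 p [0.5162 0.1247 0.1506] x [ 0.408 -0.01  -0.913] y [0.103 0.994 0.035] F [-1.6 -0.7 -0.5] w 0.039 q [ 0.04  0.46  2.05 -0.12  0.22 -1.3 ]
h mm 9.8 lat tool y,z mm [-0.2  0.1] deg 1.0 Fax 0.1
0.0 cm [ 0.98 -0.01  0.01]
```

```bash
python3 -m inch '[[[0.4,0,0,0,0],[0.3,0,0,0,0]]]'
python3 m.py 0
python3 -m inch '[[[0.3,0,0,0,0],[0,0,0,0,0]]]'
python3 m.py 0
```

```text
time: 15.7
position: [0.519, 0.1247, 0.1441]
tool_rot: [0.043, 0.543, -0.034, 0.838]
ft_force: [-1.9, -1.6, 2.4]
grip_width: 0.039
t 15.7 p [0.519  0.1247 0.1441] x [ 0.408 -0.01  -0.913] y [0.103 0.994 0.035] F [-1.9 -1.6  2.4] w 0.039 q [ 0.04  0.47  2.05 -0.13  0.2  -1.29]
h mm 2.7 lat tool y,z mm [ 0.1 -0.2] deg 1.0 Fax 2.9
0.0 cm [ 0.27 -0.01  0.02]
time: 15.87
position: [0.5202, 0.1246, 0.1416]
tool_rot: [0.043, 0.543, -0.034, 0.838]
ft_force: [-3.0, -0.9, 5.9]
grip_width: 0.0393
t 15.87 p [0.5202 0.1246 0.1416] x [ 0.409 -0.01  -0.912] y [0.103 0.994 0.035] F [-3.  -0.9  5.9] w 0.0393 q [ 0.04  0.48  2.05 -0.14  0.2  -1.29]
h mm -0.1 lat tool y,z mm [ 0.1 -0.1] deg 1.0 Fax 6.6
0.0 cm [-0.01 -0.01  0.01]
```

```bash
python3 -m inch '[[[0.2,0,0,0,0],[0,0,0,0,0]]]'
python3 m.py
python3 -m inch '[[[0.3,0,0,0,0],[0.1,0,0,0,0]]]'
python3 m.py
```

```text
time: 16.03
position: [0.5198, 0.1248, 0.1421]
tool_rot: [0.043, 0.542, -0.034, 0.839]
ft_force: [-3.1, -3.1, 3.0]
grip_width: 0.0389
t 16.03 p [0.5198 0.1248 0.1421] x [ 0.411 -0.01  -0.912] y [0.102 0.994 0.035] F [-3.1 -3.1  3. ] w 0.0389 q [ 0.04  0.48  2.05 -0.14  0.19 -1.29]
h mm 0.5 lat tool y,z mm [ 0.2 -0.1] deg 1.1 Fax 3.9
time: 16.2
position: [0.52, 0.1248, 0.1415]
tool_rot: [0.042, 0.54, -0.033, 0.84]
ft_force: [-4.6, -2.7, 5.1]
grip_width: 0.0391
t 16.2 p [0.52   0.1248 0.1415] x [ 0.414 -0.01  -0.91 ] y [0.101 0.994 0.035] F [-4.6 -2.7  5.1] w 0.0391 q [ 0.04  0.48  2.05 -0.15  0.19 -1.28]
h mm -0.1 lat tool y,z mm [0.3 0. ] deg 1.1 Fax 6.5
```

```bash
python3 -m inch '[[[0.8,0,0,0,0],[0.8,0,0,0,0]]]'
python3 m.py
python3 -m inch '[[[1,0,0,0,0],[1,0,0,0,0],[1,0,0,0,0]]]'
python3 m.py
python3 - <<'E'
from h import *
ci=camera_info("wrist");im=camera("wrist")
a=cv2.resize(im[150:345,190:360,::-1],(523,600),interpolation=cv2.INTER_CUBIC)
s=camera("scene")[150:250,280:380];s=cv2.resize(s[:,:,::-1],(277,277),interpolation=cv2.INTER_CUBIC)
t=camera("top")[170:270,170:270];t=cv2.resize(t[:,:,::-1],(277,277),interpolation=cv2.INTER_CUBIC)
o=np.zeros((600,800,3),np.uint8);o[:,:523]=a;o[:277,523:]=s;o[300:577,523:]=t;cv2.imwrite("pics/f1.png",o)
print(robot.get_obs()["joint_torque"])
E
python3 m.py
```

```text
time: 16.37
position: [0.5241, 0.1252, 0.1364]
tool_rot: [0.041, 0.535, -0.032, 0.843]
ft_force: [-31.4, -7.1, 66.6]
grip_width: 0.0394
t 16.37 p [0.5241 0.1252 0.1364] x [ 0.425 -0.01  -0.905] y [0.097 0.995 0.034] F [-31.4  -7.1  66.6] w 0.0394 q [ 0.04  0.5   2.05 -0.18  0.16 -1.25]
h mm -6.5 lat tool y,z mm [1.2 2.6] deg 1.6 Fax 73.3
time: 16.62
position: [0.5308, 0.1246, 0.1277]
tool_rot: [0.037, 0.526, -0.03, 0.849]
ft_force: [-35.1, -5.2, 74.0]
grip_width: 0.0389
t 16.62 p [0.5308 0.1246 0.1277] x [ 0.444 -0.011 -0.896] y [0.09  0.995 0.032] F [-35.1  -5.2  74. ] w 0.0389 q [ 0.04  0.52  2.06 -0.29  0.11 -1.15]
h mm -17.3 lat tool y,z mm [1.2 6.8] deg 2.6 Fax 81.7
[ -0.26766753  -6.65023237 -12.43469775   0.41725916  -2.51427256
   0.23755297]
t 16.77 p [0.5312 0.1245 0.1272] x [ 0.443 -0.011 -0.896] y [0.09  0.995 0.032] F [-28.   -4.7  59.2] w 0.0391 q [ 0.04  0.52  2.06 -0.28  0.11 -1.16]
h mm -17.9 lat tool y,z mm [1.2 6.9] deg 2.6 Fax 65.2
```

View pics/f1.png

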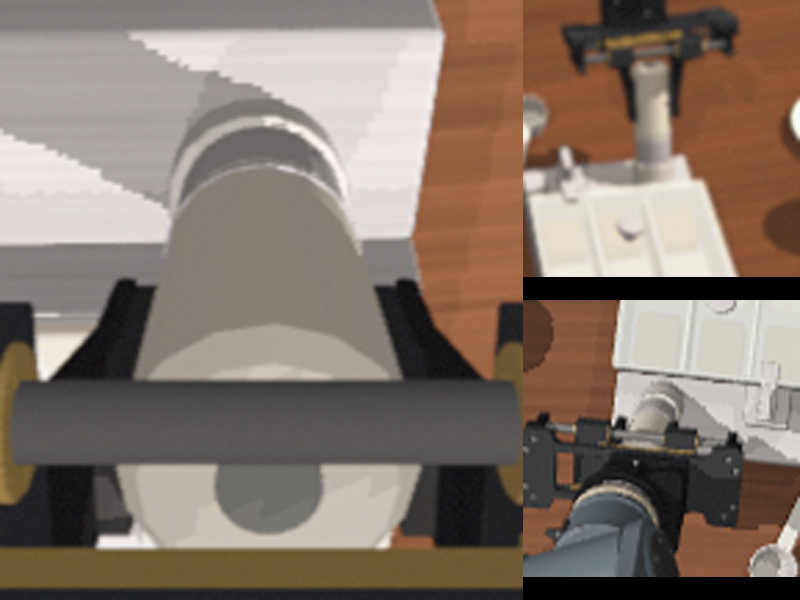

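The first hard push overdid it: wrist peaked near 82 N and the fingers slid about 18 mm along the pump, which is visibly seated on the boss. Easing to a moderate push.

```bash
python3 -m inch '[[[0.3,0,0,0,0],[0.3,0,0,0,0]]]'
python3 m.py
```

```text
time: 16.93
position: [0.5309, 0.1242, 0.1275]
tool_rot: [0.037, 0.525, -0.03, 0.85]
ft_force: [-11.5, 0.0, 19.9]
grip_width: 0.0388
t 16.93 p [0.5309 0.1242 0.1275] x [ 0.448 -0.012 -0.894] y [0.089 0.996 0.031] F [-11.5   0.   19.9] w 0.0388 q [ 0.04  0.52  2.06 -0.32  0.1  -1.12]
h mm -17.5 lat tool y,z mm [0.8 7.2] deg 2.9 Fax 22.9
```

```bash
python3 - <<'E'
from h import *
for i in range(8): im=camera("wrist")
print(proj("wrist",kw([.6534,.061,-.096],[-.108,.052,.064])))
cv2.imwrite("pics/f2.png",cv2.resize(im[110:350,80:400,::-1],(800,600),interpolation=cv2.INTER_CUBIC))
E
python3 m.py
```

```text
[[274.81983839 214.82928981]]
t 17.33 p [0.5309 0.1243 0.1275] x [ 0.448 -0.012 -0.894] y [0.089 0.996 0.031] F [-14.9  -1.1  27.6] w 0.0394 q [ 0.04  0.52  2.06 -0.32  0.1  -1.12]
h mm -17.6 lat tool y,z mm [0.9 7.1] deg 2.9 Fax 31.3
```

View pics/f2.png

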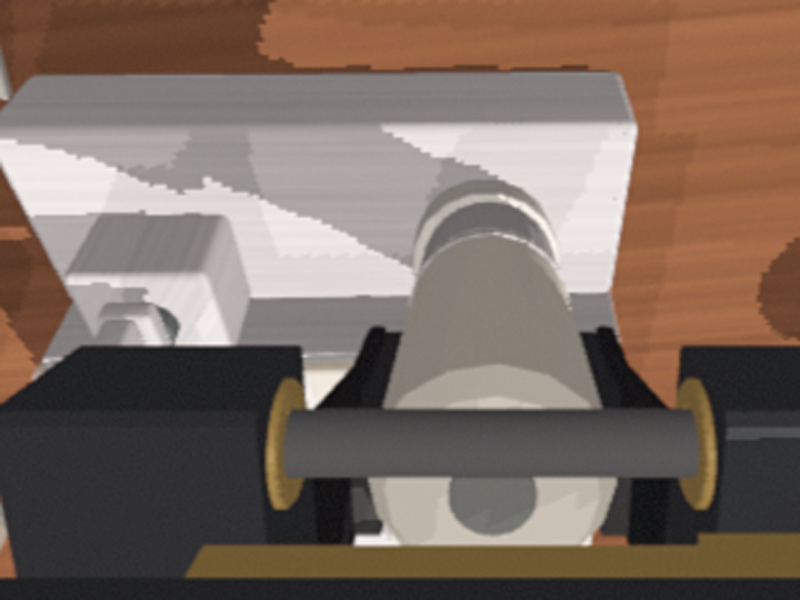

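The sleeve sits evenly inside the boss rim (f2 at 485,210) and the turnbutton fin still points across the lid (135,325). The push is steady at about 30 N with a full grip, so I'm handing in.

```bash
python3 - <<'E'
from h import *
robot.hand_in();where()
E
```

```text
the job is handed in; nothing more can be done
the job is handed in; nothing more can be done
```

I secured the lid and pressed the pump onto the valve. I handed the job in at about 17 s of the 64 s, still gripping and pushing. The hand-in gave no verdict.

**Turnbutton:** I gripped the fin and turned the tool about 1.58 rad to the stop. The later pictures show the bar across the lid's edge with the lid shut.

**Pump:** I chose the white one with the steel sleeve. The moves can't tilt the tool directly, so I got the 25° lean by reaching past the arm's workspace limit. The estimated axis error on the way down was about 1°.

**Last checks:**
- The sleeve looks concentric and flat on the valve boss.
- The push read 31 N along the axis just before hand-in; the spring needs about 8 N.
- The opening was 39 mm at a 60 N grip setting, and the tool was still for the last 0.4 s.

**What went wrong or stayed unclear:**
- **Over-push:** one push was too hard. The wrist force read 82 N (limit 120 N), and the fingers slid about 18 mm down the pump. Because of that slide, my calculated mouth position is no longer valid (it reads −17.6 mm), so "fully home" rests on the pictures and the force.
- **Snap force:** I never saw the expected 10–15 N peak at the catches.
- **Pin depth:** I could not measure how far the pin was pushed in.
- **Final tilt:** the tool ended about 2.9° off the nipple's axis; the limit is 8°.

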